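Feel out the hidden release groove and open the injector clamp

ROBOT

A 6-joint arm with a two-finger parallel gripper is mounted at the origin on the work surface. World frame = base frame: x ahead of the robot, y to its left, z up, the work surface at z = 0. Lengths are in m, angles in rad, forces in N, time in s.
With the tool pointing down it reaches from about 0.375 to 0.9 m from the base axis. Payload 3.1 kg.
Tool frame: the origin (TCP) lies at the very end of the fingers, on their centre line; the grasp point (between the pads) lies 19 mm behind it (robot.grip_depth is the distance from the TCP to the grasp point, in m); z points along the fingers, y is the direction in which the jaws open and shut (so a half turn about z gives the same grasp; the last joint's range is limited). The gripper opens to 87 mm and grips with 3 to 60 N. Pads are 19 mm wide; open, the fingers measure 117 mm over their backs; the gripper's body (75 mm by 190 mm) begins 51 mm behind the grasp point.
Start: joints at [0.96, 0.527, 1.433, -0, 1.181, -0.178], TCP at [0.262, 0.567, 0.223] pointing down, gripper open.
Joint ranges: [-3.08, 3.08], [-0.75, 2.2], [0.22, 2.44], [-1.43, 4.57], [0, 2.65], [-2.85, 2.85]. Speed limits (rad/s): [2.79, 2.79, 3.14, 3.14, 3.14, 3.14].

INTERFACE

Orientations are given as a unit quaternion [x, y, z, w].
In Python, from rig import robot gives the robot as it stands.
- The arm moves only by the tool drive_tool, never from a script. Its argument "series" is a list of rows, each a list of 7 numbers: the shift along the tool's x, y, z in m, then the turn, a rotation vector about the tool's x, y, z in degrees, then the opening, from 0 (shut) to 1 (fully open). A call has 1 to 5 rows; each row shifts and turns the commanded pose from where the row before left it, along the tool's axes as they then stand; what a row does not reach is not made up. A row lasts 1/8 s, in which the tool goes at most 62.5 mm and 10.7 degrees, less where a joint would pass 70% of its speed; a pose out of reach is approached as far as the arm can. A call is refused whole if a number of a shift passes 0.0625 or a number of a turn 10.7, either way. A call with a gripper value outside its range is refused whole. The fingers move at their own pace and stop on an object; "squeeze" is the grip in N (left out, the last holds). Time passes only in rows, so rows that do not move let the fingers close. It gives the time, the measured TCP pose, the force and the opening at its end, in the units of the state.
- robot.get_obs(): the state, without advancing time (a new reading comes with each control period).
- robot.camera(name): name is "scene" or "top" or "wrist"; returns (picture, depth): 400x640x3 uint8, blue, green, red; 400x640 float32, m along the optical axis (not along the pixel's ray), 0 where there is no reading.
- robot.camera_model(name): a dict with "fx", "fy", "cx", "cy" (pixels), "k1" (the pictures are not rectified: a ray, as slopes to the right and down, at radius r is drawn at 1 + k1 r^2 times it, then the intrinsics apply), "R" (3x3) and "t" (3): a world point X has camera coordinates R X + t. Camera axes: x right, y down, z forward; pixel columns grow to the right and rows downward; lengths in m; the calibration is good to about 2 mm. A picture is of the moment at which its call begins: read the wrist's pose just before it. camera_model takes no time and is no camera call; for the wrist camera it gives the pose at the moment of the call.
- robot.hand_in(): hands the job in, once; it reports no verdict.
The state is a dict: "time": time; "q": joint angles; "joint_velocities": joint speeds; "joint_torque": joint torques, N m; "position": TCP position; "tool_rot": TCP orientation; "ft_force": force on the tool from outside, world axes, zero at the start; "moment": the same for the moment, N m; "grip_width": finger opening in m.
Only numpy, scipy, OpenCV 4.12 (cv2) and the standard library are available. Lean on these libraries where they do the work, as an engineer would, in place of code of your own. Each camera call takes 0.05 s, during which the arm holds its last target. There are 200 camera calls.

TASK

The clamp over the injector is opened by a release key sunk in a groove somewhere along the top of the black rail. Put a fingertip on the yellow end pad, feel from there along the top of the rail with a light touch until the fingertip drops into the groove, then press the key in it fully down, so that the clamp swings open, and withdraw. Do not lean hard on the fixture, and leave the injector and everything else on the bench where it is.

Things in the scene. Friction and masses are not known exactly. Their poses are not given: they have to be found in the camera images.
- fixture: Fixed steel clamping fixture. Origin: on the bench under the middle of the rail; x points to the back (away from the robot), y along the rail to the yellow pad, z up. Base plate x -60 to 170, y -230 to 230 mm, 20 mm thick. Behind the rail (x about 100) the injector lies in two cradles under the clamp; nothing on it is higher than 92 mm, or 125 mm with the clamp open
- rail_mid (a point): Middle of the rail's top face, at fixture x 0, y 0, z 90 mm (axes as the fixture's). Black straight rail along y, 30 mm wide, flat smooth top, bare from y -100 to 100 mm; beyond, it runs into end blocks 56 mm wide and 1.5 mm higher. Cheeks beside it reach only 58 mm above the bench, x -23 to 23 mm
- rail_far_end (a point): Far end of the bare rail, on its top, at fixture y -100, z 90 mm. Between here and the pad one groove is cut right across the rail: 50 mm long along y, upright sides, 15 mm deep down to the flat top of the release key (fixture z 75 mm), which fills its floor. The groove's middle is anywhere from y -70 to 45 mm
- start_pad: Yellow pad, top of the end block at the rail's +y end, 56 x 120 x 6 mm, fixed to the fixture, same axes. Origin: centre of its underside, at fixture x = 0, y = 160, z = 85.5 mm; it covers fixture y = 100 to 220 mm, its top at fixture z = 91.5 mm, 1.5 mm above the rail
- release_key (a joint): How far the release key in the groove is pressed straight down, in m: 0 up, 0.010 fully down on its stop. It moves against about 6 to 10 N of friction and stays where it is left. It is a flat bar 28 mm wide inside the rail, bared only in the groove; it stays level wherever it is pressed
- clamp (a joint): Angle of the green clamp arm over the injector, in rad: 0 closed, about 0.6 open (arm swings up and to the back). It is geared to the release key: 0.06 rad per mm of key
- injector: Steel injector, 24 mm thick and about 220 mm long, lying loose in the cradles along the fixture's y, under the clamp. Origin: underside of its middle. Leave it there
- socket: Loose steel socket, 28 mm thick, 55 mm high, standing on the fixture's base plate at the back, +y side. Origin: centre of its underside. Leave alone
- nut: Loose brass union nut, 32 mm across, 16 mm high, on the base plate at the back, -y side. Origin: centre of its underside. Leave alone
- screwdriver: Red-handled screwdriver lying on the bench, left. Leave alone
- spanner: Steel spanner lying on the bench, right. Leave alone
- cleaner: White bottle, 64 mm thick, 190 mm high, standing on the bench, right. Origin: centre of its underside. Leave alone
- jar: Amber jar with an orange cap, 60 mm thick, 80 mm high, standing on the bench, left. Origin: centre of its underside. Leave alone
Not all that is in view belongs to the job. There is more than one size of the injector; the one meant has the size given above.

How it is judged:
On the way, in this order (a step that is already met when the one before it is completed fails the run):
1. a fingertip rests on the yellow pad, the key still up (contact force between the fingers and start_pad above 0.5 N and value of joint release_key below 0.001 m), for 0.05 s.
2. the fingertip feels the rail, off the pad, the key still up (contact force between the fingers and fixture above 0.5 N and contact force between the fingers and start_pad below 0.1 N and value of joint release_key below 0.001 m), for 0.05 s.
3. the release key in the groove is pressed fully down by the fingers (value of joint release_key above 0.0085 m and contact force between the fingers and fixture above 1 N), for 0.05 s.
At the end, for the whole second after the job is handed in: The release key is fully down (within 1.5 mm of its 10 mm stop), the clamp is open (more than 0.45 rad), the injector lies in its cradles within 15 mm of where it was, at rest, and the other loose things within 20 mm of where they were (value of joint release_key above 0.0085 m and value of joint clamp above 0.45 rad and distance of injector from where it was at the start of the episode below 0.015 m and linear speed of injector below 0.02 m/s and not (distance of socket from where it was at the start of the episode above 0.02 m) and not (distance of nut from where it was at the start of the episode above 0.02 m) and not (distance of screwdriver from where it was at the start of the episode above 0.02 m) and not (distance of spanner from where it was at the start of the episode above 0.02 m) and not (distance of cleaner from where it was at the start of the episode above 0.02 m) and not (distance of jar from where it was at the start of the episode above 0.02 m)); the robot touches nothing.
It fails at once if the fingers lean on the fixture with more than 50 N (contact force between the fingers and fixture above 50 N).
It fails at once if the injector is lifted or shifted (more than 15 mm) (distance of injector from where it was at the start of the episode above 0.015 m).
It fails at once if another loose thing is moved more than 20 mm or tipped over (distance of any of socket, nut, screwdriver, spanner, cleaner, jar from where it was at the start of the episode above 0.02 m or angle between any of socket, cleaner, jar's own z axis and vertical above 0.5 rad).
It also fails if it takes over 56 s, if anything falls off the work surface, if the arm or the gripper's body presses on something with over 40 N, if the wrist force passes 120 N, or if a joint passes its speed limit or range.

## Working session

There is one attempt and no reset: what is moved stays moved. The work goes in short steps, Python scripts to look and compute and a tool call to move; the robot and the scene stay as the last step left them, time stands still between calls to the robot, and variables do not carry over. Pictures are saved under pics/ and viewed, about 8 in all and at most 12, crops included, and the job is handed in when it is done.

Besides the shell and the picture viewer there is one more tool, called after "Emit:" as name(argument=value, ...), one argument or row to a line, values as JSON. drive_tool: Moves the arm, as the interface text tells. Its arguments: {"type":"object","properties":{"series":{"type":"array"},"squeeze":{"type":"number"}},"required":["series"]}

```bash
mkdir -p pics; ls; cat > h.py <<'E'
import numpy as np, cv2
from rig import robot
def ray(name,u,v,z,m=None):
    m=m or robot.camera_model(name)
    d=np.array([(u-m["cx"])/m["fx"],(v-m["cy"])/m["fy"]])
    s=d.copy()
    for _ in range(20): s=d/(1+m["k1"]*(s@s))
    R=np.array(m["R"]);t=np.array(m["t"])
    c=-R.T@t; w=R.T@np.array([s[0],s[1],1])
    return c+w*(z-c[2])/w[2]
def yellow(img):
    h=cv2.cvtColor(img,cv2.COLOR_BGR2HSV)
    return cv2.inRange(h,(22,120,100),(36,255,255))
E
python3 - <<'E'
from h import *
o=robot.get_obs();print({k:np.round(v,3).tolist() for k,v in o.items()})
for n in("top","scene"):
    p,d=robot.camera(n);cv2.imwrite(f"pics/{n}0.png",p);np.save(f"{n}d.npy",d)
    m=robot.camera_model(n);print(n,m)
    k=yellow(p);cs,_=cv2.findContours(k,0,2)
    for c in cs:
        if cv2.contourArea(c)>60:
            r=cv2.minAreaRect(c);print(cv2.contourArea(c),r)
            print([np.round(ray(n,*q,0.0915,m),4).tolist() for q in cv2.boxPoints(r)])
E
```

```text
pics
{'time': 0.0, 'q': [0.959, 0.528, 1.434, -0.0, 1.181, -0.178], 'joint_velocities': [-0.0, 0.001, 0.001, 0.001, -0.001, 0.001], 'joint_torque': [0.002, -44.004, -17.66, 0.063, 0.058, -0.0], 'position': [0.262, 0.567, 0.222], 'tool_rot': [0.215, 0.977, -0.001, -0.0], 'ft_force': [0.676, -0.111, 0.654], 'moment': [0.006, 0.049, -0.057], 'grip_width': 0.087}
top {'fx': 469.45915886307233, 'fy': 469.45915886307233, 'cx': 325.4545049393673, 'cy': 200.04308114894192, 'k1': -0.12885585017928472, 'R': array([[ 0.00178218, -0.99997375,  0.00702359],
       [-0.99862614, -0.00214752, -0.05235658],
       [ 0.05237029, -0.00692064, -0.99860375]]), 't': array([-0.01283061,  0.48709943,  1.6680056 ])}
549.5 ((291.7576904296875, 182.56768798828125), (35.0894660949707, 17.049118041992188), 7.594642639160156)
[[0.5215, 0.1673, 0.0915], [0.5796, 0.1601, 0.0915], [0.5638, 0.0408, 0.0915], [0.5058, 0.0482, 0.0915]]
scene {'fx': 456.6762900426395, 'fy': 456.6762900426395, 'cx': 323.38662204712324, 'cy': 205.30961205396682, 'k1': 0.012266647861624572, 'R': array([[-0.46044862,  0.88748979,  0.01868001],
       [ 0.59823078,  0.32578442, -0.73210959],
       [-0.65582544, -0.3259239 , -0.68093069]]), 't': array([ 0.21779554, -0.25727487,  1.68200506])}
579.0 ((346.4557189941406, 217.59149169921875), (45.35641098022461, 15.012332916259766), 25.820993423461914)
[[0.5608, 0.0418, 0.0915], [0.5038, 0.0328, 0.0915], [0.5215, 0.1644, 0.0915], [0.5756, 0.1691, 0.0915]]
```

View pics/top0.png

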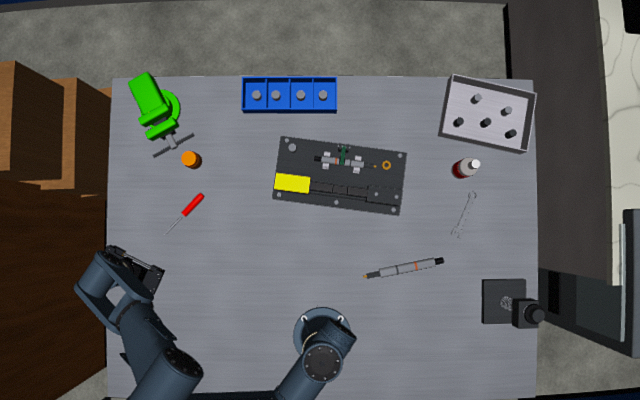

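View pics/scene0.png

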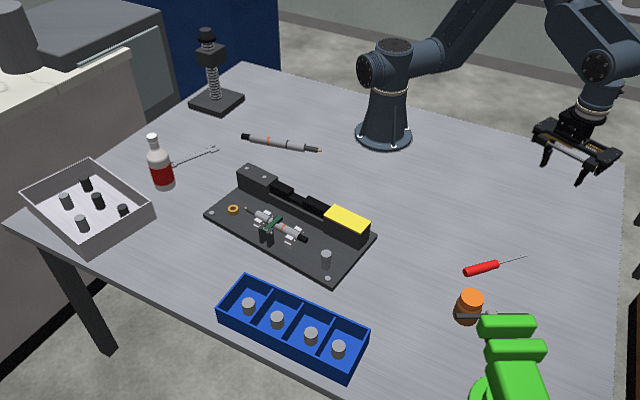

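Top view: yellow pad at (291,182), with the rail running right to about (400,195). Scene view: pad at (346,218), and a dark gap on the rail near (298,197). I'll take a height profile along the rail from the saved depth images and then move.

```bash
cat > prof.py <<'E'
from h import *
import sys
A=np.radians(7.4);fy=np.array([np.sin(A),np.cos(A),0]);fx=np.array([np.cos(A),-np.sin(A),0])
pad=np.array([0.5425,0.104,0]); mid=pad-0.16*fy
def cloud(n,d,m=None):
    m=m or robot.camera_model(n)
    v,u=np.mgrid[0:400,0:640]
    D=np.stack([(u-m["cx"])/m["fx"],(v-m["cy"])/m["fy"]],-1);s=D.copy()
    for _ in range(15): s=D/(1+m["k1"]*(s**2).sum(-1,keepdims=True))
    P=np.concatenate([s,np.ones((400,640,1))],-1)*d[...,None]
    return ((P-m["t"])@m["R"])[d>0]
def fix(P):
    q=P-mid; return np.c_[q@fx,q@fy,q[:,2]]
E
python3 - <<'E'
from prof import *
print("mid",mid)
for n in("top","scene"):
    F=fix(cloud(n,np.load(n+"d.npy")))
    print(n)
    for y in range(-150,240,8):
        s=F[(abs(F[:,0])<.010)&(abs(F[:,1]-y/1000)<.004)&(F[:,2]>.05)]
        print(y,len(s),np.round(np.median(s[:,2])*1000,1) if len(s) else None,end=' | ')
    # base plate extent
    s=F[(F[:,2]>.012)&(F[:,2]<.028)&(abs(F[:,0]-.05)<.14)&(abs(F[:,1])<.26)]
    print("\nplate",np.percentile(s,[.5,99.5],axis=0).round(3).tolist())
    for x in range(-60,60,6):
        s=F[(abs(F[:,0]-x/1000)<.003)&(abs(F[:,1]-.16)<.04)];print(x,len(s) and np.round(np.median(s[:,2])*1000,1),end=' | ')
    print()
E
```

```text
mid [ 0.5218927  -0.05466739  0.        ]
top
-150 12 90.5 | -142 14 89.8 | -134 15 91.7 | -126 13 93.0 | -118 12 87.6 | -110 14 91.8 | -102 14 91.7 | -94 14 89.2 | -86 14 88.0 | -78 14 89.8 | -70 14 89.3 | -62 13 89.3 | -54 13 87.9 | -46 14 90.0 | -38 13 88.0 | -30 14 80.8 | -22 13 75.8 | -14 14 74.6 | -6 14 73.9 | 2 12 76.1 | 10 15 75.7 | 18 13 76.8 | 26 14 90.2 | 34 14 91.2 | 42 14 90.2 | 50 13 90.4 | 58 14 91.5 | 66 13 90.2 | 74 13 89.8 | 82 14 92.3 | 90 14 91.0 | 98 13 90.4 | 106 13 92.0 | 114 15 90.7 | 122 12 91.6 | 130 12 90.7 | 138 15 90.0 | 146 14 90.1 | 154 12 95.1 | 162 14 91.2 | 170 14 90.6 | 178 11 92.1 | 186 14 92.4 | 194 15 90.2 | 202 12 91.8 | 210 13 92.3 | 218 11 91.9 | 226 0 None | 234 0 None | 
plate [[-0.061, -0.228, 0.012], [0.168, 0.228, 0.028]]
-60 16.2 | -54 20.6 | -48 20.8 | -42 21.2 | -36 20.5 | -30 53.7 | -24 91.3 | -18 92.4 | -12 91.1 | -6 90.6 | 0 91.5 | 6 91.6 | 12 91.9 | 18 92.7 | 24 90.5 | 30 0 | 36 19.9 | 42 19.6 | 48 20.5 | 54 18.1 | 
scene
-150 14 92.7 | -142 12 92.1 | -134 10 93.1 | -126 14 93.0 | -118 12 92.5 | -110 11 92.8 | -102 15 90.9 | -94 13 90.2 | -86 12 90.1 | -78 13 90.8 | -70 12 91.0 | -62 13 90.5 | -54 9 90.6 | -46 15 90.3 | -38 11 91.7 | -30 32 82.4 | -22 17 76.1 | -14 15 75.4 | -6 15 75.7 | 2 20 74.9 | 10 15 75.9 | 18 6 87.8 | 26 10 90.7 | 34 13 91.0 | 42 15 91.3 | 50 16 90.9 | 58 16 91.0 | 66 12 91.3 | 74 13 90.6 | 82 15 93.2 | 90 13 89.7 | 98 17 90.9 | 106 12 92.0 | 114 17 91.8 | 122 13 92.8 | 130 17 92.5 | 138 12 92.0 | 146 17 93.1 | 154 16 92.5 | 162 14 92.4 | 170 16 92.2 | 178 18 92.5 | 186 15 91.7 | 194 19 91.7 | 202 16 91.7 | 210 18 92.9 | 218 48 81.4 | 226 1 94.2 | 234 0 None | 
plate [[-0.047, -0.225, 0.013], [0.17, 0.23, 0.028]]
-60 0 | -54 0 | -48 0 | -42 0 | -36 0 | -30 91.6 | -24 92.6 | -18 92.1 | -12 92.4 | -6 92.1 | 0 92.7 | 6 91.9 | 12 92.7 | 18 92.3 | 24 58.9 | 30 52.7 | 36 21.5 | 42 21.3 | 48 20.7 | 54 21.4 |
```

Emit:
drive_tool(
  series=[
    [-0.045,-0.033,0,0,0,0,0],
    [-0.045,-0.033,0,0,0,0,0],
    [-0.045,-0.033,0,0,0,0,0],
    [-0.045,-0.033,0,0,0,0,0],
    [-0.045,-0.033,0,0,0,0,0],
  ],
  squeeze=10,
)

```text
time: 0.72
position: [0.3976, 0.3216, 0.2223]
tool_rot: [0.215, 0.977, -0.0, -0.0]
ft_force: [0.8, 0.1, -0.4]
grip_width: 0.0451
```

Emit:
drive_tool(
  series=[
    [-0.0465,-0.0335,0,0,0,0,0],
    [-0.0465,-0.0335,0,0,0,0,0],
    [-0.0465,-0.0335,0,0,0,0,0],
    [-0.0465,-0.0335,0,0,0,0,0],
    [-0.0465,-0.0335,0,0,0,0,0],
  ],
)

```text
time: 1.35
position: [0.5384, 0.0719, 0.2223]
tool_rot: [0.215, 0.977, 0.0, -0.0]
ft_force: [0.7, 1.1, 0.1]
grip_width: 0.0021
```

Emit:
drive_tool(
  series=[
    [0,0,0.03,0,0,-8.7,0],
    [0,0,0.03,0,0,-8.7,0],
    [0,0,0.03,0,0,0,0],
    [0,0,0,0,0,0,0],
    [0,0,0,0,0,0,0],
  ],
)

```text
time: 1.98
position: [0.5385, 0.0737, 0.1332]
tool_rot: [0.064, 0.998, -0.0, 0.0]
ft_force: [0.3, 0.4, 0.7]
grip_width: 0.0005
```

```bash
cat > st.py <<'E'
from prof import *
o=robot.get_obs()
from scipy.spatial.transform import Rotation as Ro
R=Ro.from_quat(o["tool_rot"]).as_matrix()
f=fix(np.array(o["position"])[None])[0]
print("t",round(o["time"],2),"fix",f.round(4),"F",np.round(o["ft_force"],2),"M",np.round(o["moment"],2),"w",round(o["grip_width"],4))
print("toolx.fx",(R[:,0]@fx).round(4),"toolx.fy",(R[:,0]@fy).round(4),"tooly.fy",(R[:,1]@fy).round(4),"z",R[:,2].round(4))
E
python3 - <<'E'
import st
from h import *
p,d=robot.camera("wrist");cv2.imwrite("pics/w1.png",p)
p,d=robot.camera("scene");cv2.imwrite("pics/s1.png",cv2.resize(p[130:270,220:420],None,fx=4,fy=4))
E
```

```text
t 1.98 fix [-1.000e-04  1.294e-01  1.332e-01] F [0.32 0.37 0.74] M [-0.03  0.02 -0.  ] w 0.0005
toolx.fx -1.0 toolx.fy -0.0001 tooly.fy 1.0 z [ 9.e-04 -1.e-04 -1.e+00]
```

View pics/s1.png

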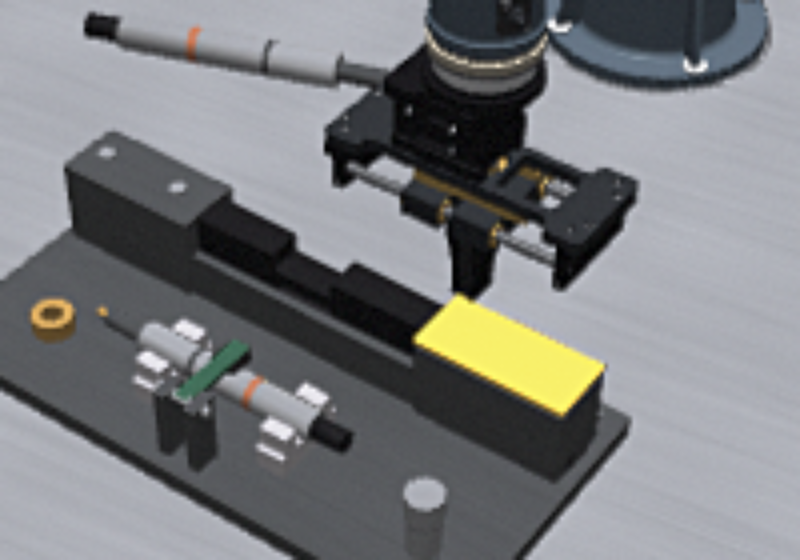

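View pics/w1.png

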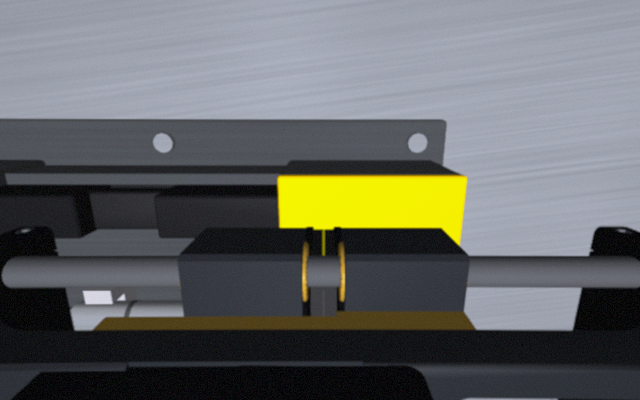

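Emit:
drive_tool(
  series=[
    [0,0,0.012,0,0,0,0],
    [0,0,0.012,0,0,0,0],
    [0,0,0.008,0,0,0,0],
    [0,0,0.004,0,0,0,0],
    [0,0,0.002,0,0,0,0],
  ],
)

```text
time: 2.7
position: [0.5379, 0.0736, 0.0941]
tool_rot: [0.065, 0.998, 0.0, -0.0]
ft_force: [-0.2, -0.3, 0.0]
grip_width: 0.0007
```

The scene crop shows the closed fingers over the pad, with the groove at (315,275). The wrist view shows the pad at (370,200) and the groove gap at (125,205). I'll touch down gently.

Emit:
drive_tool(
  series=[
    [0,0,0.001,0,0,0,0],
    [0,0,0.001,0,0,0,0],
    [0,0,0.0005,0,0,0,0],
    [0,0,0,0,0,0,0],
  ],
)

```text
time: 3.2
position: [0.538, 0.0736, 0.0922]
tool_rot: [0.064, 0.998, -0.0, 0.0]
ft_force: [0.3, 0.0, 0.5]
grip_width: 0.0008
```

Emit:
drive_tool(
  series=[
    [0,0,0.0005,0,0,0,0],
    [0,0,0,0,0,0,0],
  ],
)

```text
time: 3.45
position: [0.5381, 0.0736, 0.0919]
tool_rot: [0.064, 0.998, -0.0, 0.0]
ft_force: [0.3, -0.2, 3.1]
grip_width: 0.0004
```

Emit:
drive_tool(
  series=[
    [0,0,0.0005,0,0,0,0],
    [0,0,0,0,0,0,0],
  ],
)

```text
time: 3.7
position: [0.5381, 0.0736, 0.0919]
tool_rot: [0.064, 0.998, -0.0, 0.0]
ft_force: [-1.9, 1.2, 7.7]
grip_width: 0.0006
```

Emit:
drive_tool(
  series=[
    [0,-0.015,0,0,0,0,0],
    [0,-0.015,0,0,0,0,0],
    [0,-0.015,0,0,0,0,0],
    [0,-0.009,0,0,0,0,0],
    [0,0,0.0005,0,0,0,0],
  ],
)

```text
time: 4.32
position: [0.5307, 0.019, 0.0904]
tool_rot: [0.065, 0.998, -0.0, -0.0]
ft_force: [-1.1, -2.3, 4.1]
grip_width: 0.0002
```

Emit:
drive_tool(
  series=[
    [0,0,0.0004,0,0,0,0],
    [0,0,0,0,0,0,0],
  ],
)

```text
time: 4.58
position: [0.531, 0.0198, 0.0904]
tool_rot: [0.064, 0.998, -0.0, 0.0]
ft_force: [-1.4, -2.1, 4.2]
grip_width: 0.0007
```

Contact on the rail: z 0.0904, 1.5 mm below the pad, about 4 N. I'll slide on towards the groove.

Emit:
drive_tool(
  series=[
    [0,-0.01,0,0,0,0,0],
    [0,-0.01,0,0,0,0,0],
    [0,-0.01,0,0,0,0,0],
    [0,-0.01,0,0,0,0,0],
    [0,0,0,0,0,0,0],
  ],
)

```text
time: 5.2
position: [0.5261, -0.0207, 0.0904]
tool_rot: [0.065, 0.998, -0.0, 0.0]
ft_force: [-0.4, 0.0, 5.3]
grip_width: 0.0007
```

Emit:
drive_tool(
  series=[
    [0,-0.008,0,0,0,0,0],
    [0,-0.008,0,0,0,0,0],
    [0,-0.008,0,0,0,0,0],
    [0,0,0,0,0,0,0],
  ],
)

```text
time: 5.7
position: [0.5223, -0.0443, 0.0897]
tool_rot: [0.065, 0.998, -0.0, -0.001]
ft_force: [0.1, -0.5, 0.2]
grip_width: 0.0009
```

Emit:
drive_tool(
  series=[
    [0,-0.007,0,0,0,0,0],
    [0,-0.007,0,0,0,0,0],
    [0,0,0,0,0,0,0],
  ],
)

```text
time: 6.08
position: [0.5209, -0.0579, 0.09]
tool_rot: [0.065, 0.998, -0.0, -0.0]
ft_force: [-0.0, -0.1, 0.1]
grip_width: 0.0005
```

```bash
python3 st.py
```

```text
t 6.08 fix [-0.0005 -0.0033  0.09  ] F [-0.02 -0.06  0.12] M [0.04 0.01 0.02] w 0.0005
toolx.fx -1.0 toolx.fy 0.0008 tooly.fy 1.0 z [-1.e-04 -1.e-04 -1.e+00]
```

The force fell to zero and the tip dropped below the rail, so it is over the groove, close to its middle. I'll descend to the key.

Emit:
drive_tool(
  series=[
    [0,-0.002,0.004,0,0,0,0],
    [0,0,0.004,0,0,0,0],
    [0,0,0.004,0,0,0,0],
    [0,0,0.001,0,0,0,0],
    [0,0,0,0,0,0,0],
  ],
)

```text
time: 6.7
position: [0.5207, -0.0591, 0.077]
tool_rot: [0.064, 0.998, 0.0, -0.0]
ft_force: [-0.6, -0.5, 0.3]
grip_width: 0.0005
```

Emit:
drive_tool(
  series=[
    [0,0,0.001,0,0,0,0],
    [0,0,0.001,0,0,0,0],
    [0,0,0.001,0,0,0,0],
    [0,0,0.001,0,0,0,0],
    [0,0,0,0,0,0,0],
  ],
)

```text
time: 7.32
position: [0.5208, -0.0593, 0.0738]
tool_rot: [0.064, 0.998, -0.0, 0.0]
ft_force: [-1.4, -0.6, 4.5]
grip_width: 0.0006
```

Emit:
drive_tool(
  series=[
    [0,0,0.0015,0,0,0,0],
    [0,0,0.0015,0,0,0,0],
    [0,0,0.0015,0,0,0,0],
    [0,0,0.0015,0,0,0,0],
    [0,0,0,0,0,0,0],
  ],
)

```text
time: 7.95
position: [0.5208, -0.0593, 0.0678]
tool_rot: [0.065, 0.998, -0.0, 0.0]
ft_force: [-0.9, 0.5, 4.2]
grip_width: 0.0003
```

Emit:
drive_tool(
  series=[
    [0,0,0.001,0,0,0,0],
    [0,0,0.001,0,0,0,0],
    [0,0,0.0005,0,0,0,0],
    [0,0,0,0,0,0,0],
  ],
)

```text
time: 8.45
position: [0.5208, -0.0592, 0.0654]
tool_rot: [0.064, 0.998, -0.0, 0.0]
ft_force: [-0.5, 0.4, 6.2]
grip_width: -0.0001
```

Emit:
drive_tool(
  series=[
    [0,0,0.0005,0,0,0,0],
    [0,0,0.0005,0,0,0,0],
    [0,0,0,0,0,0,0],
  ],
)

```text
time: 8.82
position: [0.5209, -0.0593, 0.0653]
tool_rot: [0.064, 0.998, -0.0, 0.0]
ft_force: [-2.2, -0.4, 12.9]
grip_width: 0.0004
```

Emit:
drive_tool(
  series=[
    [0,0,0.0004,0,0,0,0],
    [0,0,0,0,0,0,0],
  ],
)

```text
time: 9.07
position: [0.5209, -0.0593, 0.0653]
tool_rot: [0.064, 0.998, -0.0, 0.001]
ft_force: [-4.0, 0.7, 16.2]
grip_width: 0.0004
```

The force rises to 16 N with no further travel at z 0.0653, so the key is on its stop. I'll withdraw.

Emit:
drive_tool(
  series=[
    [0,0,-0.005,0,0,0,0],
    [0,0,-0.02,0,0,0,0],
    [0,0,-0.04,0,0,0,0],
    [0,0,-0.05,0,0,0,0],
    [0.04,0,-0.03,0,0,0,0],
  ],
)

```text
time: 9.7
position: [0.4846, -0.0555, 0.2109]
tool_rot: [0.064, 0.998, -0.001, 0.004]
ft_force: [-1.2, 0.4, 0.4]
grip_width: 0.0007
```

Emit:
drive_tool(
  series=[
    [0.04,0.04,0,0,0,0,0],
    [0.03,0.05,0,0,0,0,0],
    [0,0.05,0,0,0,0,0],
    [0,0.05,0,0,0,0,0],
    [0,0,0,0,0,0,0],
  ],
)

```text
time: 10.32
position: [0.4361, 0.1461, 0.2083]
tool_rot: [0.062, 0.998, 0.0, 0.0]
ft_force: [-0.6, -0.1, 0.1]
grip_width: 0.0004
```

```bash
python3 - <<'E'
import st
from prof import *
p,d=robot.camera("scene");cv2.imwrite("pics/s2.png",cv2.resize(p[130:270,220:420],None,fx=4,fy=4))
F=fix(cloud("scene",d))
for y in range(-50,50,8):
    s=F[(abs(F[:,0])<.010)&(abs(F[:,1]-y/1000)<.004)&(F[:,2]>.05)]
    print(y,len(s),np.round(np.median(s[:,2])*1000,1) if len(s) else None,end=' | ')
# clamp: green pixels angle
E
```

```text
t 10.32 fix [-0.1109  0.188   0.2083] F [-0.63 -0.08  0.14] M [ 0.03 -0.02 -0.02] w 0.0004
toolx.fx -1.0 toolx.fy -0.0055 tooly.fy 1.0 z [ 9.e-04  5.e-04 -1.e+00]
-50 16 90.0 | -42 10 90.3 | -34 33 87.2 | -26 24 68.2 | -18 12 65.3 | -10 15 65.2 | -2 11 65.5 | 6 13 65.6 | 14 4 66.9 | 22 9 90.8 | 30 14 91.2 | 38 14 91.5 | 46 15 90.5 |
```

View pics/s2.png

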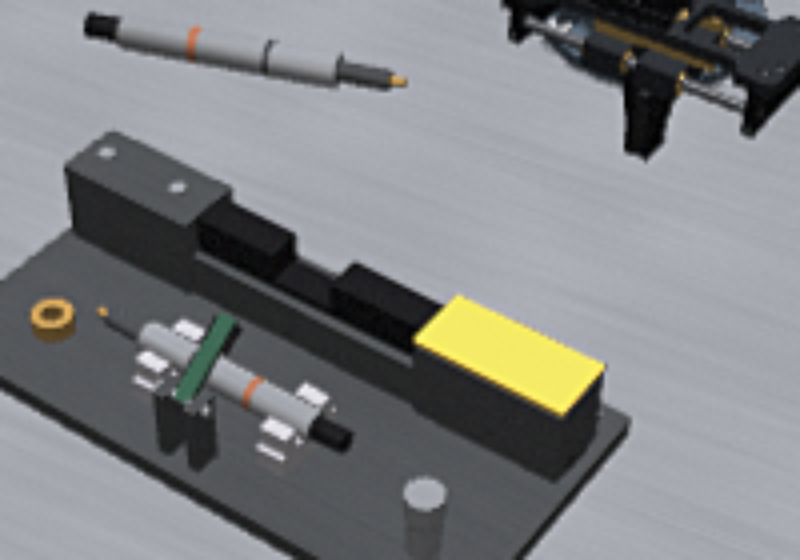

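The key floor now reads 65.3 mm, down from 75.4 mm, which is 10 mm of travel. The green clamp arm at (210,355) has swung up, and the injector, nut and socket have not moved. The arm is clear, so I'm handing in.

```bash
python3 -c "
from rig import robot
print(robot.hand_in())"
```

```text
the job is handed in; nothing more can be done
None
```

The release key is fully down, the clamp is open, and the job is handed in after about 10 s of the 56 s allowed. No verdict was reported.

- **Feeling along the rail:** I touched the closed fingertips to the yellow pad at about 3–8 N. I then slid them off the pad and along the rail at about 4–5 N, until the force fell to zero over the groove. I had already found the groove in the depth images, at about fixture y −30 to 20 mm, and the drop agreed with that.
- **Pressing the key:** It went down until the force rose to 16 N without further travel. The measured forces between moves stayed well below the 50 N limit.
- **Last checks:** The depth image shows the key's top went from about 75.4 to 65.3 mm, so roughly the full 10 mm. In the picture the clamp arm has swung up, but I did not measure its angle. The injector, nut and socket look unmoved, and the arm is clear at about 0.21 m with no contact force. I did not look again at the screwdriver, spanner, cleaner and jar; the arm stayed well above the first and last and away from the other two.

None of the checks failed or disagreed.

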